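# Open the swivel cover of the garlic keeper and put the bulb in

## Task

Swivel the flat wooden cover of the garlic keeper (the square wooden box) sideways round its corner screw, until the round opening is completely uncovered. Then put the garlic bulb from the worktop into the box through the opening, and leave the cover swung open. Leave the lemon, the mandarin and the low tin where they are.

Things in the scene. Friction and masses are not known exactly. Their poses are not given: they have to be found in the camera images.
- keeper: garlic keeper: square box of light wood, 150 x 150 mm, 74 mm high, fixed (it does not slide). Origin: centre of its underside, z up, x and y square to its sides. Hollow, 128 x 128 mm inside, inner floor 11 mm above the origin; top board 10 mm thick with a round opening, 94 mm across, in its middle. Turned by up to 0.5 rad
- keeper_port (a point): centre of the round opening, at the top face of the top board (74 mm over the worktop)
- keeper_pivot (a point): axis of the pivot screw (upright), near the box's far left corner as the robot sees it: at x +62, y +62 mm in the keeper's frame, on the cover's top face (83 mm over the worktop); the screw's head stands 5 mm above that
- cover (a joint): angle of the cover about the pivot screw, rad. 0: centred over the opening, at a stop; grows as the cover turns clockwise seen from above (its knob swings out to the robot's left), to a stop at 1.75. From 1.23 the opening is wholly clear. It starts between 0 and 0.15, stays where it is left, and about 1 N at the knob turns it
- cover_disc (a point): centre of the cover's disc, on its top face. The cover is flat, 8 mm thick, of darker wood: a disc of 108 mm diameter with a neck to the screw, 88 mm from the disc's centre; it moves level, its underside 75 and its top 83 mm over the worktop
- cover_knob (a point): middle of the cover's round wooden knob (22 mm diameter, 25 mm high, from 83 to 108 mm over the worktop), at 99 mm over the worktop, near the edge of the disc that lies farthest from the screw, 125 mm from the screw's axis; it moves with the cover
- garlic_bulb: whitish garlic bulb, 48 x 50 mm, 51 mm high with its short pointed stem, 25 to 60 g, standing on the worktop to the right of the box, stem up. Origin: centre of its underside
- garlic_mid (a point): middle of the garlic bulb, 24 mm above its origin; the bulb is widest about here
- lemon: lemon, 78 x 55 x 56 mm, lying on the worktop to the right of the box; origin at its underside. Bystander
- mandarin: mandarin, 57 x 58 x 47 mm, on the worktop to the right of the box; origin at its underside. Bystander. Garlic, lemon and mandarin trade places from run to run
- low_tin: low round food tin, 86 mm diameter, 40 mm high, on the worktop to the left of the box; origin at the centre of its underside. Bystander; the cover swings clear above it
Mind the look-alikes: they are no part of the job. Several things look just like the garlic_bulb: the one meant starts farthest to the robot's left.

How it is judged:
By the outcome, as a careful person would: the job done as asked, in the order asked, and still so for the second after the job is handed in, with the robot touching nothing.
It also fails if it takes over 64 s, if anything falls off the work surface, if the arm or the gripper's body presses on something with over 40 N, if the wrist force passes 120 N, or if a joint passes its speed limit or range.

## Robot

A 6-joint arm with a two-finger parallel gripper is mounted at the origin on a cart in front of the work surface, level with it; the furniture and walls round the work are solid. World frame = base frame: x ahead of the robot, y to its left, z up, the work surface at z = 0. Lengths are in m, angles in degrees, forces in N, time in s.
With the tool pointing down it reaches from about 0.3 to 0.75 m from the base axis. Payload 8.5 kg.
Tool frame: the origin (TCP) lies midway between the tips of the shut fingers; the grasp point (between the pads) lies 19 mm behind it; z points along the fingers, y is the line along which they close (so a half turn about z gives the same grasp; the last joint's range is limited). The gripper opens to 85 mm and grips with 20 to 120 N. Pads are 22 mm wide; open, the fingers measure 114 mm over their backs; the gripper's body (76 mm by 85 mm) begins 54 mm behind the grasp point. The pads swing forward as they close: fully open they stand 13 mm farther back than shut.
Start: joints at [53.268, 21.807, 74.336, -0, 83.858, -12.336], TCP at [0.227, 0.501, 0.231] pointing down, gripper open.
Joint ranges: [-178.18, 178.18], [-50.72, 133.34], [12.68, 142.11], [-81.47, 261.47], [9.98, 163.14], [-165.26, 165.26]. Speed limits (degrees/s): [136.94, 136.94, 180, 180, 180, 180].

## Interface

Orientations are given as a 3x3 rotation matrix whose columns are the frame's x, y, z axes.
In Python, from rig import env, viewer, recognise, pinpoint gives the robot as it stands.
- The arm moves only by the tool move_arm, never from a script. Its argument "plan" is text: rows parted by semicolons, each of 7 numbers parted by spaces: the shift along the tool's x, y, z in m, then the turn, a rotation vector about the tool's x, y, z in rad, then the finger opening in m, from 0 to 0.0854. A call has 1 to 12 rows; each row shifts and turns the commanded pose from where the row before left it, along the tool's axes as they then stand; what a row does not reach is not made up. A row lasts 1/8 s, in which the tool goes at most 62.5 mm and 10.7 degrees, less where a joint would pass 70% of its speed; a pose out of reach is approached as far as the arm can. A call is refused whole if a number of a shift passes 0.0625 or a number of a turn 0.188, either way. A call with a gripper value outside its range is refused whole. The fingers move at their own pace and stop on an object; "grip_force" is the grip in N (left out, the last holds). Time passes only in rows, so rows that do not move let the fingers close. It gives the time, the measured TCP pose, the force, the opening and the grip force at its end, in the units of the state.
- env.observe(): the state, without advancing time (a new reading comes with each control period).
- viewer.get_image(name): name is "scene" or "top"; returns (picture, depth): 420x560x3 uint8, red, green, blue; 420x560 float32, m along the optical axis (not along the pixel's ray), 0 where there is no reading.
- viewer.calibration(name): a dict with "fx", "fy", "cx", "cy" (pixels), "k1" (the pictures are not rectified: a ray, as slopes to the right and down, at radius r is drawn at 1 + k1 r^2 times it, then the intrinsics apply), "R" (3x3) and "t" (3): a world point X has camera coordinates R X + t. Camera axes: x right, y down, z forward; pixel columns grow to the right and rows downward; lengths in m; the calibration is good to about 2 mm. A picture is of the moment at which its call begins. calibration takes no time and is no camera call.
- env.close_job(): hands the job in; it is judged then, once.
Trained networks look in the newest picture that a camera, given by its name, has taken for a name from the list of things; names that differ only in an ending like _2 or _b are one class to them, and where a whole thing is asked for, a point or a joint stands for the part that bears it (a point fixed in the world has none). Each returns a list of dicts, best first, with "conf" (0 to 1); they miss things now and then, are a little off and sometimes report something else, mostly with a low value. They report only what shows in the picture. A call takes as long as a camera call. They do not tell look-alikes from the thing itself.
- recognise(camera, name): "extent" ([centre column, centre row, width, height] in pixels, round what is visible of it).
- pinpoint(camera, name): "pixel" ([column, row] in pixels: a listed point, or the origin of a listed thing).
The state is a dict: "time_s": time; "q": joint angles; "qvel": joint speeds; "joint_efforts": joint torques, N m; "position": TCP position; "tool_rot": TCP orientation; "ft_force": force on the tool from outside, world axes, zero at the start; "wrist_torque": the same for the moment, N m; "grip_width": finger opening in m; "gripper_force": force on a finger pad.
Only numpy, scipy, OpenCV 4.12 (cv2) and the standard library are available. Lean on these libraries where they do the work, as an engineer would, in place of code of your own. Each camera call takes 0.05 s, during which the arm holds its last target. There are 200 camera calls.

## Working session

There is one attempt and no reset: what is moved stays moved. The work goes in short steps, Python scripts to look and compute and a tool call to move; the robot and the scene stay as the last step left them, time stands still between calls to the robot, and variables do not carry over. Pictures are saved under pics/ and viewed, at most 10 in all, crops included, and the job is handed in when it is done.

Besides the shell and the picture viewer there is one more tool, called after "Emit:" as name(argument=value, ...), one argument or row to a line, values as JSON. move_arm: Moves the arm, as the interface text tells. Its arguments: {"type":"object","properties":{"plan":{"type":"string"},"grip_force":{"type":"number"}},"required":["plan"]}

```bash
mkdir -p pics; ls
cat > h.py <<'E'
from rig import env, viewer, recognise, pinpoint
import numpy as np, cv2
def ray(cam,px):
    c=viewer.calibration(cam); K=np.array([[c['fx'],0,c['cx']],[0,c['fy'],c['cy']],[0,0,1.]])
    p=cv2.undistortPoints(np.array([[px]],float),K,np.array([c['k1'],0,0,0.]))[0,0]
    R=np.array(c['R']);t=np.array(c['t']); return -R.T@t, R.T@np.array([p[0],p[1],1.])
def atz(cam,px,z):
    o,d=ray(cam,px); return o+d*(z-o[2])/d[2]
def deproj(cam,px,dep):
    o,d=ray(cam,px); return o+d*dep
def tri(p1,p2):
    o1,d1=ray('scene',p1);o2,d2=ray('top',p2)
    s=np.linalg.lstsq(np.c_[d1,-d2],o2-o1,rcond=None)[0]
    a,b=o1+s[0]*d1,o2+s[1]*d2; return (a+b)/2,np.linalg.norm(a-b)
E
python3 - <<'E'
from h import *
for c in('scene','top'):
    im,d=viewer.get_image(c); cv2.imwrite(f'pics/{c}0.png',im[:,:,::-1])
np.set_printoptions(precision=3,suppress=True)
Z=dict(keeper_port=.074,keeper_pivot=.083,cover_disc=.083,cover_knob=.099,garlic_mid=.024,lemon=0,mandarin=0,low_tin=0,keeper=0)
for n in Z:
  for c in('scene','top'):
    for r in pinpoint(c,n)[:5]:
        print(n,c,round(r['conf'],2),np.round(r['pixel'],1),atz(c,r['pixel'],Z[n]))
E
```

```text
pics
keeper_port scene 0.31 [397.7 248.9] [ 0.469 -0.303  0.074]
keeper_port top 0.76 [245.3 172.4] [0.535 0.082 0.074]
keeper_port top 0.66 [341.9 217.3] [ 0.405 -0.185  0.074]
keeper_pivot scene 0.21 [183.  183.2] [0.36  0.192 0.083]
keeper_pivot top 0.74 [398.3 209.7] [ 0.424 -0.34   0.083]
keeper_pivot top 0.67 [221.6 160.1] [0.569 0.148 0.083]
cover_disc scene 0.84 [266.3 159.1] [0.542 0.085 0.083]
cover_disc scene 0.15 [339.5 256.4] [ 0.378 -0.217  0.083]
cover_disc top 0.65 [245.6 170.7] [0.537 0.08  0.083]
cover_disc top 0.62 [400.2 208.9] [ 0.426 -0.345  0.083]
cover_disc top 0.56 [248.3 182. ] [0.504 0.072 0.083]
cover_disc top 0.52 [371.8 182.5] [ 0.502 -0.271  0.083]
cover_disc top 0.35 [218.4 156.4] [0.58  0.158 0.083]
cover_knob scene 0.7 [270.2 168.2] [0.504 0.045 0.099]
cover_knob scene 0.63 [254.6 136.6] [0.582 0.151 0.099]
garlic_mid scene 0.71 [344.  354.8] [ 0.227 -0.32   0.024]
garlic_mid scene 0.65 [338.  256.2] [ 0.421 -0.194  0.024]
garlic_mid scene 0.64 [366.  315.6] [ 0.323 -0.314  0.024]
garlic_mid top 0.6 [391.2 282.3] [ 0.231 -0.324  0.024]
garlic_mid top 0.55 [341.3 216.6] [ 0.418 -0.19   0.024]
garlic_mid top 0.48 [387.5 248.4] [ 0.325 -0.318  0.024]
lemon scene 0.91 [412.2 290.4] [ 0.447 -0.36   0.   ]
lemon top 0.86 [396.9 208.8] [ 0.446 -0.359  0.   ]
mandarin scene 0.71 [395.4 249.2] [ 0.53  -0.282  0.   ]
mandarin top 0.55 [371.4 180.7] [ 0.532 -0.287  0.   ]
low_tin scene 0.74 [181.8 187.5] [0.407 0.258 0.   ]
low_tin top 0.62 [183.1 220. ] [0.414 0.271 0.   ]
keeper scene 0.56 [269.  191.3] [0.523 0.065 0.   ]
keeper top 0.79 [249.2 182.1] [0.529 0.078 0.   ]
keeper top 0.52 [399.4 208.4] [ 0.447 -0.366  0.   ]
```

View pics/top0.png

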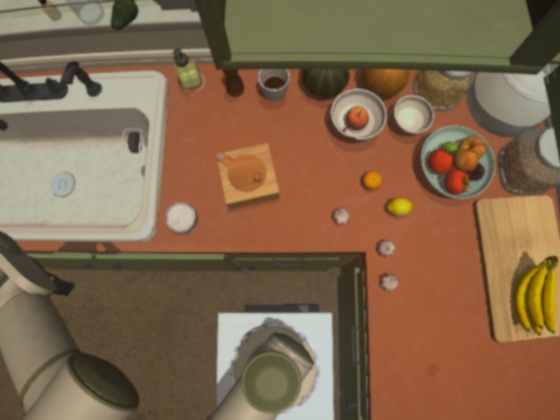

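View pics/scene0.png

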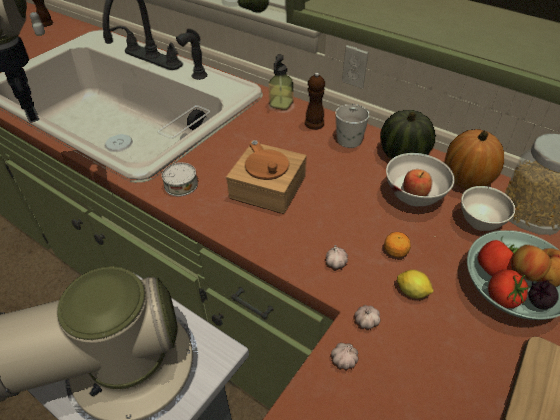

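The top view shows the box at (247,175), its knob near (257,179), the screw near (222,158) and the leftmost garlic at (341,216). The scene view has the knob at (271,168), the screw near (254,145) and the garlic at (337,257). I'll refine these with depth.

```bash
cat > cloud.py <<'E'
from h import *
np.set_printoptions(precision=4,suppress=True)
def cloud(c,u0,u1,v0,v1):
    im,d=viewer.get_image(c); k=viewer.calibration(c)
    K=np.array([[k['fx'],0,k['cx']],[0,k['fy'],k['cy']],[0,0,1.]])
    vv,uu=np.mgrid[v0:v1,u0:u1]; uv=np.stack([uu.ravel(),vv.ravel()],1).astype(float)
    p=cv2.undistortPoints(uv[:,None],K,np.array([k['k1'],0,0,0.]))[:,0]
    z=d[v0:v1,u0:u1].ravel(); m=z>0
    X=np.c_[p,np.ones(len(p))]*z[:,None]; R=np.array(k['R'])
    return ((X-np.array(k['t']))@R)[m], im
E
python3 - <<'E'
from cloud import *
B={}
for c,bx,g in(('top',(205,290,135,215),(325,358,200,232)),('scene',(215,320,130,220),(318,356,238,276))):
    P,im=cloud(c,*bx)
    k=P[(P[:,2]>.094)&(P[:,2]<.12)]; print(c,'knob',len(k),np.median(k,0),k.min(0),k.max(0))
    t=P[(P[:,2]>.06)&(P[:,2]<.092)]
    r=cv2.minAreaRect((t[:,:2]*1000).astype(np.float32)); print('box',len(t),r)
    G,_=cloud(c,*g); G=G[(G[:,2]>.015)&(G[:,2]<.07)]; print('garlic',len(G),G.mean(0),G.min(0),G.max(0))
    cr=im[bx[2]:bx[3],bx[0]:bx[1],::-1]; B[c]=cv2.resize(cr,(390,390*cr.shape[0]//cr.shape[1]),interpolation=cv2.INTER_CUBIC)
h=max(b.shape[0] for b in B.values())
cv2.imwrite('pics/z.png',np.hstack([cv2.copyMakeBorder(b,0,h-b.shape[0],0,5,cv2.BORDER_CONSTANT) for b in B.values()]))
print('garlic tri',tri([338,256.2],[341.3,216.6]))
E
```

```text
top knob 55 [0.5131 0.0479 0.1076] [0.5039 0.0376 0.0979] [0.5232 0.0569 0.1142]
box 2642 ((534.5972290039062, 77.8101806640625), (150.193359375, 148.94410705566406), 13.030928611755371)
garlic 218 [ 0.4196 -0.1878  0.0334] [ 0.399  -0.2121  0.0186] [ 0.4458 -0.1662  0.0524]
scene knob 71 [0.5081 0.0417 0.1046] [0.5005 0.034  0.094 ] [0.5204 0.0542 0.1089]
box 2667 ((533.9207763671875, 75.85377502441406), (156.13711547851562, 152.1450958251953), 12.759383201599121)
garlic 351 [ 0.4118 -0.1936  0.0308] [ 0.3936 -0.2134  0.0151] [ 0.4409 -0.1696  0.0498]
garlic tri (array([ 0.4198, -0.192 ,  0.0227]), np.float64(0.004822168339278101))
```

View pics/z.png

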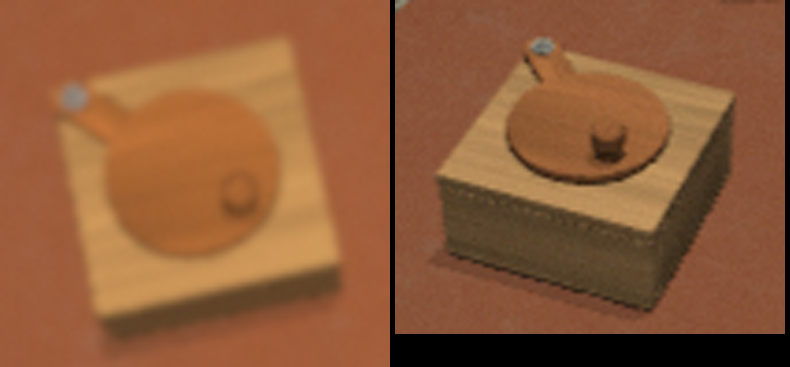

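The crop shows the cover nearly closed (θ≈0), the knob at crop (238,195) and the screw at (74,97). That puts the box centre at about (0.534, 0.077) with yaw about 13°, the pivot at about (0.581, 0.151) and the knob at about (0.513, 0.047). The plan is to cage the knob with the fingers and follow the arc.

```bash
cat > plan.py <<'E'
from rig import env
import numpy as np, math
from scipy.spatial.transform import Rotation as Ro
def Rd(yaw): # tool down, tool y along yaw (deg)
    y=np.array([math.cos(math.radians(yaw)),math.sin(math.radians(yaw)),0]); z=np.array([0,0,-1.]); return np.c_[np.cross(y,z),y,z]
def rows(p,R,wps,g):
    out=[]
    for q,yaw,n in wps:
        q=np.array(q); R1=Rd(yaw); rv=Ro.from_matrix(R.T@R1).as_rotvec()
        for i in range(n):
            Ri=R@Ro.from_rotvec(rv/n).as_matrix()
            out.append(np.r_[R.T@(q-p)/(n-i),rv/n,g]); p=p+(q-p)/(n-i); R=Ri
    print(len(out),'rows:\n'+'; '.join(' '.join(f'{v:.4f}'.rstrip('0').rstrip('.').replace('-0','-0') if abs(v)>5e-5 else '0' for v in r) for r in out)); return p,R
def start(): s=env.observe(); return np.array(s['position']),np.array(s['tool_rot'])
E
python3 - <<'E'
from plan import *
np.set_printoptions(precision=3,suppress=True)
p,R=start(); print(p,R, math.degrees(math.atan2(R[1,1],R[0,1])))
y=math.degrees(math.atan2(R[1,1],R[0,1]))
for t in (148,-32):
  d=(t-y+180)%360-180; print(t,d)
E
```

```text
[0.227 0.501 0.231] [[-0.911  0.413 -0.   ]
 [ 0.413  0.911 -0.   ]
 [-0.    -0.    -1.   ]] 65.60122767458138
148 82.39877232541863
-32 -97.60122767458138
```

Run:
```python
from plan import *
p,R=start()
rows(p,R,[([.512,.047,.16],-32,12)],.04)
```

```text
12 rows:
-0.0372 -0.0246 0.0059 0 0 0.142 0.04; -0.0404 -0.0191 0.0059 0 0 0.142 0.04; -0.0426 -0.0132 0.0059 0 0 0.142 0.04; -0.0441 -0.0071 0.0059 0 0 0.142 0.04; -0.0446 -0.0007 0.0059 0 0 0.142 0.04; -0.0443 0.0056 0.0059 0 0 0.142 0.04; -0.0431 0.0118 0.0059 0 0 0.142 0.04; -0.041 0.0178 0.0059 0 0 0.142 0.04; -0.038 0.0234 0.0059 0 0 0.142 0.04; -0.0344 0.0285 0.0059 0 0 0.142 0.04; -0.03 0.0331 0.0059 0 0 0.142 0.04; -0.025 0.037 0.0059 0 0 0.142 0.04
```

Emit:
move_arm(
  plan="-0.0372 -0.0246 0.0059 0 0 0.142 0.04; -0.0404 -0.0191 0.0059 0 0 0.142 0.04; -0.0426 -0.0132 0.0059 0 0 0.142 0.04; -0.0441 -0.0071 0.0059 0 0 0.142 0.04; -0.0446 -0.0007 0.0059 0 0 0.142 0.04; -0.0443 0.0056 0.0059 0 0 0.142 0.04; -0.0431 0.0118 0.0059 0 0 0.142 0.04; -0.041 0.0178 0.0059 0 0 0.142 0.04; -0.038 0.0234 0.0059 0 0 0.142 0.04; -0.0344 0.0285 0.0059 0 0 0.142 0.04; -0.03 0.0331 0.0059 0 0 0.142 0.04; -0.025 0.037 0.0059 0 0 0.142 0.04",
)

```text
time_s: 2.7
position: [0.5127, 0.0456, 0.1604]
tool_rot: [[0.534, 0.845, 0.0], [0.845, -0.534, 0.0], [0.0, 0.0, -1.0]]
ft_force: [0.6, 0.3, 0.6]
grip_width: 0.04
gripper_force: 0.0
```

Emit:
move_arm(
  plan="0 0 0 0 0 0 0.04; 0 0 0 0 0 0 0.04",
)

```text
time_s: 2.95
position: [0.5115, 0.0474, 0.1605]
tool_rot: [[0.529, 0.848, -0.0], [0.848, -0.529, 0.0], [0.0, -0.001, -1.0]]
ft_force: [-0.7, 0.7, -0.1]
grip_width: 0.0399
gripper_force: 0.0
```

Run:
```python
from plan import *
p,R=start(); print(p, math.degrees(math.atan2(R[1,1],R[0,1])),env.observe()['grip_width'],env.observe()['q'])
rows(p,R,[([.512,.047,.091],-32,3)],.04)
p=np.array([.512,.047,.091]);R=Rd(-32)
piv=np.array([.581,.1515]); r=np.linalg.norm(p[:2]-piv); a0=math.degrees(math.atan2(*(p[:2]-piv)[::-1])); print(r,a0)
N=20
rows(p,R,[([*(piv+r*np.array([math.cos(math.radians(a0-i*90/N)),math.sin(math.radians(a0-i*90/N))])),.091],-32-i*90/N,1) for i in range(1,N+1)],.04)
```

```text
[0.51153745 0.04740137 0.16053202] -31.966116230147875 0.03990032076735574 [-7.93484565e+00  2.19798814e+01  8.67383840e+01  1.49645873e-02
  7.13087393e+01  2.40264721e+01]
3 rows:
0 0.0002 0.0232 -0.0002 0 0.0002 0.04; 0 0.0002 0.0232 -0.0002 0 0.0002 0.04; 0 0.0002 0.0232 -0.0002 0 0.0002 0.04
0.1252247978636819 -123.43626728339348
20 rows:
0.0006 -0.0098 0 0 0 0.0785 0.04; 0.0006 -0.0098 0 0 0 0.0785 0.04; 0.0006 -0.0098 0 0 0 0.0785 0.04; 0.0006 -0.0098 0 0 0 0.0785 0.04; 0.0006 -0.0098 0 0 0 0.0785 0.04; 0.0006 -0.0098 0 0 0 0.0785 0.04; 0.0006 -0.0098 0 0 0 0.0785 0.04; 0.0006 -0.0098 0 0 0 0.0785 0.04; 0.0006 -0.0098 0 0 0 0.0785 0.04; 0.0006 -0.0098 0 0 0 0.0785 0.04; 0.0006 -0.0098 0 0 0 0.0785 0.04; 0.0006 -0.0098 0 0 0 0.0785 0.04; 0.0006 -0.0098 0 0 0 0.0785 0.04; 0.0006 -0.0098 0 0 0 0.0785 0.04; 0.0006 -0.0098 0 0 0 0.0785 0.04; 0.0006 -0.0098 0 0 0 0.0785 0.04; 0.0006 -0.0098 0 0 0 0.0785 0.04; 0.0006 -0.0098 0 0 0 0.0785 0.04; 0.0006 -0.0098 0 0 0 0.0785 0.04; 0.0006 -0.0098 0 0 0 0.0785 0.04
```

Emit:
move_arm(
  plan="0 0 0.023 0 0 0 0.04; 0 0 0.023 0 0 0 0.04; 0 0 0.0235 0 0 0 0.04; 0 0 0 0 0 0 0.04; 0 0 0 0 0 0 0.04",
)

```text
time_s: 3.58
position: [0.5122, 0.0475, 0.0921]
tool_rot: [[0.529, 0.848, 0.001], [0.849, -0.529, -0.0], [0.001, 0.001, -1.0]]
ft_force: [0.5, -0.9, 0.4]
grip_width: 0.0398
gripper_force: 0.0
```

Emit:
move_arm(
  plan="0.0006 -0.0098 0 0 0 0.0785 0.04; 0.0006 -0.0098 0 0 0 0.0785 0.04; 0.0006 -0.0098 0 0 0 0.0785 0.04; 0.0006 -0.0098 0 0 0 0.0785 0.04; 0.0006 -0.0098 0 0 0 0.0785 0.04; 0.0006 -0.0098 0 0 0 0.0785 0.04; 0.0006 -0.0098 0 0 0 0.0785 0.04; 0.0006 -0.0098 0 0 0 0.0785 0.04; 0.0006 -0.0098 0 0 0 0.0785 0.04; 0.0006 -0.0098 0 0 0 0.0785 0.04",
)

```text
time_s: 4.82
position: [0.4585, 0.1265, 0.0923]
tool_rot: [[0.975, 0.223, 0.002], [0.223, -0.975, -0.0], [0.002, 0.001, -1.0]]
ft_force: [0.8, -0.0, 0.4]
grip_width: 0.04
gripper_force: 0.5
```

Emit:
move_arm(
  plan="0.0006 -0.0098 0 0 0 0.0785 0.04; 0.0006 -0.0098 0 0 0 0.0785 0.04; 0.0006 -0.0098 0 0 0 0.0785 0.04; 0.0006 -0.0098 0 0 0 0.0785 0.04; 0.0006 -0.0098 0 0 0 0.0785 0.04; 0.0006 -0.0098 0 0 0 0.0785 0.04; 0.0006 -0.0098 0 0 0 0.0785 0.04; 0.0006 -0.0098 0 0 0 0.0785 0.04; 0.0006 -0.0098 0 0 0 0.0785 0.04; 0.0006 -0.0098 0 0 0 0.0785 0.04; 0 0 0 0 0 0 0.04; 0 0 0 0 0 0 0.04",
)

```text
time_s: 6.32
position: [0.4759, 0.2201, 0.0916]
tool_rot: [[0.849, -0.528, 0.001], [-0.528, -0.849, 0.0], [0.001, -0.001, -1.0]]
ft_force: [0.3, -0.5, 0.0]
grip_width: 0.0402
gripper_force: 0.0
```

Run:
```python
from cloud import *
im,d=viewer.get_image('scene'); cv2.imwrite('pics/s1.png',cv2.resize(im[90:300,120:400,::-1],None,fx=2.5,fy=2.5))
print(env.observe()['q'])
```

```text
[ 11.862   27.7589  90.4128   0.0022  61.7941 133.7739]
```

View pics/s1.png

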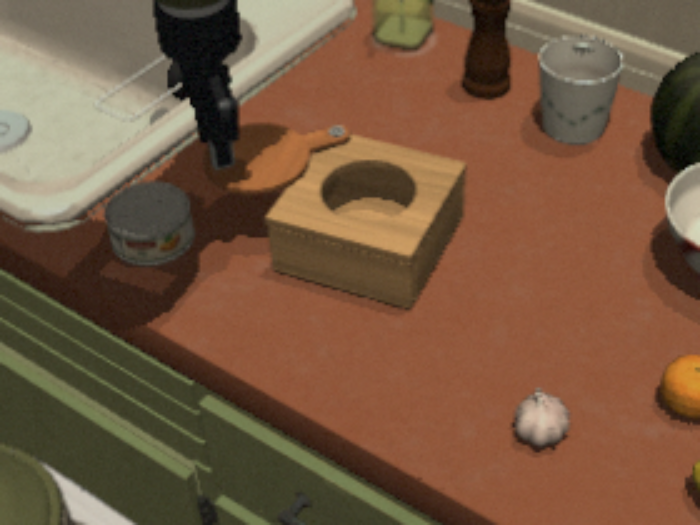

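The opening is completely uncovered, with the cover swung left over the space beside the tin. Next is the garlic.

Run:
```python
from h import *
im,d=viewer.get_image('top')
for c,n in(('scene','garlic_mid'),('top','garlic_mid'),('scene','keeper_port'),('top','keeper_port')):
    print(c,n,[(round(r['conf'],2),np.round(atz(c,r['pixel'],.024 if 'g' in n[:1] else .074),4)) for r in pinpoint(c,n)[:4]])
from plan import *
p,R=start()
p=p-[0,0,0]; q=p+[0,0,.08]
rows(p,R,[(q,-122,3),([.42,-.191,.16],-90,9)],.04)
```

```text
scene garlic_mid [(0.62, array([ 0.3328, -0.3137,  0.024 ])), (0.6, array([ 0.2331, -0.3231,  0.024 ])), (0.55, array([ 0.4183, -0.1888,  0.024 ]))]
top garlic_mid [(0.76, array([ 0.4173, -0.1868,  0.024 ])), (0.62, array([ 0.233 , -0.3205,  0.024 ])), (0.5, array([ 0.3252, -0.3152,  0.024 ]))]
scene keeper_port [(0.62, array([0.5251, 0.0734, 0.074 ]))]
top keeper_port [(0.57, array([0.5315, 0.065 , 0.074 ]))]
12 rows:
0 0 -0.0267 0 0 0.0002 0.04; 0 0 -0.0267 0 0 0.0002 0.04; 0 0 -0.0267 0 0 0.0002 0.04; 0.0189 0.042 0.0012 0 0 -0.0621 0.04; 0.0163 0.0431 0.0012 0 0 -0.0621 0.04; 0.0136 0.044 0.0012 0 0 -0.0621 0.04; 0.0108 0.0448 0.0012 0 0 -0.0621 0.04; 0.008 0.0454 0.0012 0 0 -0.0621 0.04; 0.0052 0.0458 0.0012 0 0 -0.0621 0.04; 0.0023 0.046 0.0012 0 0 -0.0621 0.04; -0.0005 0.0461 0.0012 0 0 -0.0621 0.04; -0.0034 0.046 0.0012 0 0 -0.0621 0.04
```

Emit:
move_arm(
  plan="0 0 -0.0267 0 0 0 0.04; 0 0 -0.0267 0 0 0 0.04; 0 0 -0.0267 0 0 0 0.04; 0.0189 0.042 0.0012 0 0 -0.0621 0.08; 0.0163 0.0431 0.0012 0 0 -0.0621 0.08; 0.0136 0.044 0.0012 0 0 -0.0621 0.08; 0.0108 0.0448 0.0012 0 0 -0.0621 0.08; 0.008 0.0454 0.0012 0 0 -0.0621 0.08; 0.0052 0.0458 0.0012 0 0 -0.0621 0.08; 0.0023 0.046 0.0012 0 0 -0.0621 0.08; -0.0005 0.0461 0.0012 0 0 -0.0621 0.08; -0.0034 0.046 0.0012 0 0 -0.0621 0.08",
)

```text
time_s: 8.12
position: [0.4197, -0.1924, 0.1604]
tool_rot: [[1.0, 0.003, 0.0], [0.003, -1.0, -0.0], [0.0, 0.0, -1.0]]
ft_force: [0.7, 1.0, -0.1]
grip_width: 0.0798
gripper_force: 0.0
```

Emit:
move_arm(
  plan="0 0 0 0 0 0 0.08; 0 0 0 0 0 0 0.08",
)

```text
time_s: 8.38
position: [0.4199, -0.1904, 0.1602]
tool_rot: [[1.0, 0.0, -0.0], [0.0, -1.0, 0.001], [-0.0, -0.001, -1.0]]
ft_force: [-0.0, -0.1, -0.2]
grip_width: 0.0801
gripper_force: 0.0
```

Run:
```python
from plan import *
from cloud import *
p,R=start(); print(p)
rows(p,R,[([.4185,-.189,.005],-90,5)],.08)
# hole centre: white/dark? use box top depth points fit
for c,bx in(('top',(205,290,135,215)),('scene',(215,320,130,220))):
    P,im=cloud(c,*bx); 
    th=math.radians(13); ax=np.array([[math.cos(th),math.sin(th)],[-math.sin(th),math.cos(th)]])
    t=P[(P[:,2]>.064)&(P[:,2]<.080)]; b=((t[:,:2]-[.534,.077])@ax.T)
    o=P[P[:,2]<.055]; bo=((o[:,:2]-[.534,.077])@ax.T); i=np.hypot(*bo.T)<.058
    b2=b[(abs(b)<.09).all(1)]
    r=cv2.minAreaRect((b2*1000).astype(np.float32)); print(c,r,t[:,2].mean())
    # circle fit by inner rim: nearest top points per angle
    ang=np.degrees(np.arctan2(b2[:,1],b2[:,0]))//10; rad=np.hypot(*b2.T)
    q=np.array([b2[ang==k][rad[ang==k].argmin()] for k in np.unique(ang)])
    A=np.c_[2*q,np.ones(len(q))]; s=np.linalg.lstsq(A,(q**2).sum(1),rcond=None)[0]
    print('circle',ax.T@s[:2]+[.534,.077],np.sqrt(s[2]+s[:2]@s[:2]))
```

```text
[ 0.4199 -0.1904  0.1602]
5 rows:
-0.0003 -0.0003 0.031 -0.0001 0.0001 0 0.08; -0.0003 -0.0003 0.031 -0.0001 0.0001 0 0.08; -0.0003 -0.0003 0.031 -0.0001 0.0001 0 0.08; -0.0003 -0.0003 0.031 -0.0001 0.0001 0 0.08; -0.0003 -0.0003 0.031 -0.0001 0.0001 0 0.08
top ((0.7348861694335938, 7.818328857421875), (163.05929565429688, 149.73841857910156), 89.96199798583984) 0.07432368662600569
circle [0.5339 0.077 ] 0.045702455424639035
scene ((0.13610076904296875, 6.461769104003906), (166.3792266845703, 156.7289276123047), 89.69634246826172) 0.0726434367535502
circle [0.5325 0.0751] 0.046575996467103246
```

Emit:
move_arm(
  plan="-0.0003 -0.0003 0.031 0 0 0 0.08; -0.0003 -0.0003 0.031 0 0 0 0.08; -0.0003 -0.0003 0.031 0 0 0 0.08; -0.0003 -0.0003 0.031 0 0 0 0.08; -0.0003 -0.0003 0.031 0 0 0 0.08; 0 0 0 0 0 0 0.08; 0 0 0 0 0 0 0.03; 0 0 0 0 0 0 0.03; 0 0 0 0 0 0 0.03; 0 0 0 0 0 0 0.03; 0 0 0 0 0 0 0.03",
  grip_force=25,
)

```text
time_s: 9.85
position: [0.4193, -0.1895, 0.0068]
tool_rot: [[1.0, 0.001, 0.002], [0.001, -1.0, -0.001], [0.002, 0.001, -1.0]]
ft_force: [0.7, 1.8, 8.0]
grip_width: 0.0457
gripper_force: 24.3
```

Emit:
move_arm(
  plan="0 0 0 0 0 0 0.03; 0 0 -0.03 0 0 0 0.03; 0 0 -0.04 0 0 0 0.03; 0 0 -0.04 0 0 0 0.03; 0 0 -0.045 0 0 0 0.03; 0 0 0 0 0 0 0.03",
)

```text
time_s: 10.6
position: [0.4197, -0.1901, 0.1639]
tool_rot: [[1.0, 0.001, 0.006], [0.001, -1.0, -0.005], [0.006, 0.005, -1.0]]
ft_force: [-0.5, 0.2, -0.3]
grip_width: 0.0455
gripper_force: 25.9
```

Run:
```python
from plan import *
p,R=start(); print(p)
rows(p,R,[([.5333,.076,.17],-90,9)],.03)
```

```text
[ 0.41969814 -0.19005134  0.16385528]
9 rows:
0.0127 -0.0295 -0.0008 0.0006 -0.0007 0.0001 0.03; 0.0126 -0.0295 -0.0007 0.0006 -0.0007 0.0001 0.03; 0.0126 -0.0295 -0.0007 0.0006 -0.0007 0.0001 0.03; 0.0126 -0.0296 -0.0007 0.0006 -0.0007 0.0001 0.03; 0.0126 -0.0296 -0.0007 0.0006 -0.0007 0.0001 0.03; 0.0126 -0.0296 -0.0007 0.0006 -0.0007 0.0001 0.03; 0.0126 -0.0296 -0.0007 0.0006 -0.0007 0.0001 0.03; 0.0126 -0.0296 -0.0007 0.0006 -0.0007 0.0001 0.03; 0.0126 -0.0296 -0.0007 0.0006 -0.0007 0.0001 0.03
```

Emit:
move_arm(
  plan="0.0127 -0.0295 -0.0007 0 0 0 0.03; 0.0126 -0.0295 -0.0007 0 0 0 0.03; 0.0126 -0.0295 -0.0007 0 0 0 0.03; 0.0126 -0.0296 -0.0007 0 0 0 0.03; 0.0126 -0.0296 -0.0007 0 0 0 0.03; 0.0126 -0.0296 -0.0007 0 0 0 0.03; 0.0126 -0.0296 -0.0007 0 0 0 0.03; 0.0126 -0.0296 -0.0007 0 0 0 0.03; 0.0126 -0.0296 -0.0007 0 0 0 0.03; 0 0 0 0 0 0 0.03; 0 0 0 0 0 0 0.03; 0 0 0 0 0 0 0.03",
)

```text
time_s: 12.1
position: [0.5316, 0.076, 0.1665]
tool_rot: [[1.0, -0.0, -0.0], [-0.0, -1.0, -0.0], [-0.0, 0.0, -1.0]]
ft_force: [-0.5, -1.0, -0.8]
grip_width: 0.0457
gripper_force: 25.9
```

Run:
```python
from plan import *
from cloud import *
p,R=start(); print(p)
im,d=viewer.get_image('scene'); cv2.imwrite('pics/s2.png',cv2.resize(im[90:240,150:350,::-1],None,fx=3,fy=3))
rows(p,R,[([.5333,.076,.075],-90,3),([.5333,.076,.035],-90,3)],.03)
```

```text
[0.5316 0.076  0.1665]
6 rows:
0.0006 0 0.0305 0 0.0001 -0.0001 0.03; 0.0006 0 0.0305 0 0.0001 -0.0001 0.03; 0.0006 0 0.0305 0 0.0001 -0.0001 0.03; 0 0 0.0133 0 0 0 0.03; 0 0 0.0133 0 0 0 0.03; 0 0 0.0133 0 0 0 0.03
```

View pics/s2.png

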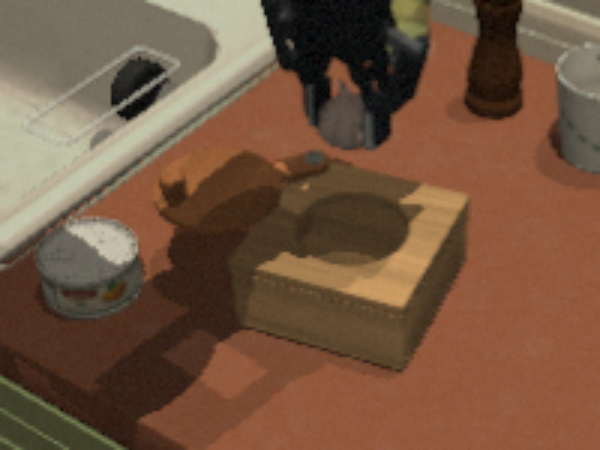

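The garlic is held at crop (345,120), above the uncovered opening at (355,225), and the cover stays open. I'll lower it now.

Emit:
move_arm(
  plan="0.0006 0 0.0305 0 0 0 0.03; 0.0006 0 0.0305 0 0 0 0.03; 0.0006 0 0.02 0 0 0 0.03; 0 0 0.0105 0 0 0 0.03; 0 0 0.0133 0 0 0 0.03; 0 0 0.0133 0 0 0 0.03; 0 0 0.0133 0 0 0 0.03; 0 0 0 0 0 0 0.03; 0 0 0 0 0 0 0.03",
)

```text
time_s: 13.28
position: [0.534, 0.0768, 0.0355]
tool_rot: [[1.0, 0.001, 0.001], [0.001, -1.0, -0.0], [0.001, 0.0, -1.0]]
ft_force: [-0.3, 0.3, 0.0]
grip_width: 0.0456
gripper_force: 25.9
```

Emit:
move_arm(
  plan="0 0 0.007 0 0 0 0.03; 0 0 0.007 0 0 0 0.03; 0 0 0 0 0 0 0.03; 0 0 0 0 0 0 0.055; 0 0 0 0 0 0 0.055; 0 0 0 0 0 0 0.055; 0 0 0 0 0 0 0.055; 0 0 0 0 0 0 0.055",
)

```text
time_s: 14.28
position: [0.535, 0.0768, 0.0269]
tool_rot: [[1.0, 0.002, 0.007], [0.002, -1.0, -0.001], [0.007, 0.001, -1.0]]
ft_force: [-17.8, -1.6, 57.8]
grip_width: 0.047
gripper_force: 45.7
```

Emit:
move_arm(
  plan="0 0 -0.015 0 0 0 0.055; 0 0 -0.02 0 0 0 0.055; 0 0 -0.025 0 0 0 0.055; 0 0 -0.03 0 0 0 0.055; 0 0 -0.04 0 0 0 0.055; 0 0 -0.04 0 0 0 0.055; -0.04 0.04 0 0 0 0 0.055; -0.04 0.04 0 0 0 0 0.055; -0.04 0.04 0 0 0 0 0.055; 0 0.04 0 0 0 0 0.055; 0 0 0 0 0 0 0.055; 0 0 0 0 0 0 0.055",
)

```text
time_s: 15.78
position: [0.4138, -0.0828, 0.1911]
tool_rot: [[1.0, 0.0, -0.0], [0.0, -1.0, 0.0], [-0.0, -0.0, -1.0]]
ft_force: [-0.1, -0.0, -0.5]
grip_width: 0.0548
gripper_force: 0.0
```

Run:
```python
from cloud import *
B=[]
for c,s in(('scene',(90,240,150,350)),('top',(120,240,160,320))):
    im,d=viewer.get_image(c); B.append(cv2.resize(im[s[0]:s[1],s[2]:s[3],::-1],(400,300)))
cv2.imwrite('pics/end.png',np.hstack(B))
```

```text
(no output)
```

View pics/end.png

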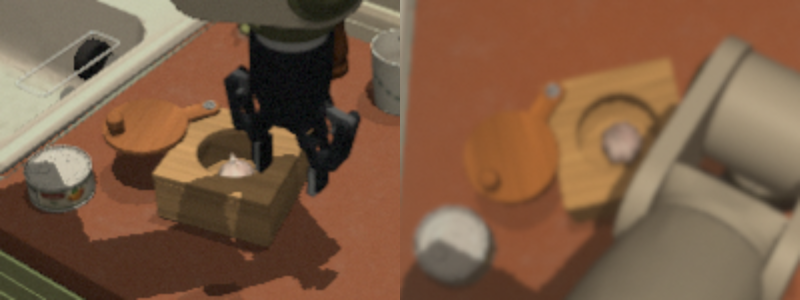

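```bash
python3 -c "
from rig import env
print(env.close_job())"
```

```text
the job is handed in; nothing more can be done
None
```

The cover is swung open and left open, the garlic bulb is in the box, and the job is handed in at about 16 s. As the fingers opened inside the box the wrist force reached about 58 N; that is under the 120 N wrist limit, but I couldn't tell whether the gripper's body, limited to 40 N, was what pressed.

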